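Clear the jammed vial chute

ROBOT

A 6-joint arm with a two-finger parallel gripper is mounted at the origin on the work surface. World frame = base frame: x ahead of the robot, y to its left, z up, the work surface at z = 0. Lengths are in m, angles in rad, forces in N, time in s.
With the tool pointing down it reaches from about 0.325 to 0.9 m from the base axis. Payload 3.5 kg.
Tool frame: the origin (TCP) lies at the very end of the fingers, on their centre line; the grasp point (between the pads) lies 19 mm behind it; x points along the fingers, z is the direction in which the jaws open and shut, and the axes are right-handed (so a half turn about x gives the same grasp; the last joint's range is limited). The gripper opens to 85 mm and grips with 20 to 120 N. Pads are 22 mm wide; open, the fingers measure 114 mm over their backs; the gripper's body (76 mm by 85 mm) begins 54 mm behind the grasp point. The pads swing forward as they close: fully open they stand 13 mm farther back than shut.
Start: joints at [1.187, 0.276, -0.026, 1.268, 0, 1.467], TCP at [0.173, 0.601, 0.231] pointing down, gripper open.
Joint ranges: [-3.12, 3.12], [-0.85, 1.88], [-1.08, 1.24], [-1.95, 2.15], [-1.57, 1.53], [-3.14, 3.14]. Speed limits (rad/s): [2.57, 2.57, 3.14, 3.14, 3.14, 3.14].

INTERFACE

Orientations are given as a rotation vector (axis times angle).
In Python, from rig import r gives the robot as it stands.
- The arm moves only by the tool drive_tool, never from a script. Its argument "deltas" is a list of rows, each an object of numbers: "x", "y", "z": the shift along the tool's x, y, z in m; "wx", "wy", "wz": the turn, a rotation vector about the tool's x, y, z in degrees. In form: [{"x": .., "y": .., "z": .., "wx": .., "wy": .., "wz": ..}, ...]. A call has 1 to 5 rows; each row is the pose to reach, as a shift and turn from the pose commanded when the call began, along the tool's axes at that moment; what a row does not reach only later rows make up. A row lasts 1/12 s, in which the tool goes at most 41.7 mm and 7.16 degrees, less where a joint would pass 70% of its speed; a pose out of reach is approached as far as the arm can. A call with a gripper value outside its range is refused whole. "gripper" is the finger opening in m, from 0 to 0.0854, set as the call begins (left out, the last holds). The fingers move at their own pace and stop on an object; "force" is the grip in N (left out, the last holds). Time passes only in rows, so rows that repeat a pose let the fingers close. It gives the time, the measured TCP pose, the force and the opening at its end, in the units of the state.
- r.observe(): the state, without advancing time (a new reading comes with each control period).
- r.capture(name): name is "scene" or "top"; returns (picture, depth): 480x640x3 uint8, red, green, blue; 480x640 float32, m along the optical axis (not along the pixel's ray), 0 where there is no reading.
- r.calibration(name): a dict with "fx", "fy", "cx", "cy" (pixels), "extrinsics" (4x4, takes a point from camera to world coordinates). Camera axes: x right, y down, z forward; pixel columns grow to the right and rows downward; lengths in m; the calibration is good to about 2 mm. A picture is of the moment at which its call begins. calibration takes no time and is no camera call.
- r.close_job(): hands the job in, once; it reports no verdict.
The state is a dict: "clock": time; "joint_positions": joint angles; "qvel": joint speeds; "effort": joint torques, N m; "ee_pos": TCP position; "tcp_rot": TCP orientation; "contact_force": force on the tool from outside, world axes, zero at the start; "wrist_torque": the same for the moment, N m; "gripper_width": finger opening in m.
Only numpy, scipy, OpenCV 4.12 (cv2) and the standard library are available. Lean on these libraries where they do the work, as an engineer would, in place of code of your own. Each camera call takes 0.05 s, during which the arm holds its last target.

TASK

A bottle that is too tall to pass under the gauge bar is standing in the vial chute and holds back the three small vials queued behind it. Lift that bottle out and set it down in the steel tray on the bench, standing or lying, without dropping it in, so that the three vials roll down to the chute's end stop and rest there in a row.

Things in the scene. Friction and masses are not known exactly. Their poses are not given: they have to be found in the camera images.
- bottle_center (a point): Jammed item: white bottle, grey screw cap, 36 mm diameter, 105 mm tall, 60 to 130 g, standing on the chute floor against the gauge bar, so its own z (base to cap) leans 10 degrees downhill. Point: on its axis, half-way up (52.5 mm). Straight sides up to 27 mm above the point, then the 26 mm cap. A twin bottle standing on the bench is a bystander.
- chute: Fixed aluminium chute, 250 x 79 mm. Origin: bench, under its middle; x uphill (away from robot), y across, z up. Floor slopes 10 degrees, 50 mm above bench at x=0; 67 mm wide inside, walls 16 mm. End stop at x=-108 mm. Gauge bar along y at x=-7 mm, 34 to 42 mm above floor: vials roll under it, bottle stands uphill of it. 45 mm above the floor and up, fingers can close along y freely.
- last_vial_center (a point): Centre of the uppermost of three capped vials, 28 mm diameter, 61 mm long, lying across the chute in a row just uphill of the bottle. In the chute's frame it starts at x=107 mm, z=83 mm and rests at x=-42 mm, z=57 mm once all three have rolled to the end stop, which they do by themselves in about a second when the bottle is lifted away.
- tray: Open steel tray fixed on the bench, left or right of the chute (a tube rack is on the other side): 150 mm along x, 120 mm along y, 30 mm high, walls and floor 4 mm thick, empty. Origin at the centre of its underside, on the bench; z up.
Things that resemble listed ones, but are neither listed nor needed, are in the scene too. There is more than one size of the tray; the job needs the middle-sized.

How it is judged:
On the way:
1. the bottle is brought down into the tray, to within about 20 mm of its floor, while still held (x of bottle_center in the frame of tray between -0.07 and 0.07 m and y of bottle_center in the frame of tray between -0.055 and 0.055 m and z of bottle_center in the frame of tray below 0.076 m and contact force between bottle and the fingers above 0.3 N), for 0.04 s.
At the end, for the whole second after the job is handed in: Bottle at rest in the tray, standing or lying: its centre within 70 mm (x) and 55 mm (y) of the tray's middle, under 70 mm above the bench. Uppermost vial at rest in the chute, within 12 mm of x = -42 mm and 15 mm of y = 0 in the chute's frame, 45 to 70 mm above the bench (x of bottle_center in the frame of tray between -0.07 and 0.07 m and y of bottle_center in the frame of tray between -0.055 and 0.055 m and z of bottle_center in the frame of tray between 0 and 0.07 m and linear speed of each of bottle, vial2 below 0.03 m/s and x of last_vial_center in the frame of chute between -0.054 and -0.03 m and y of last_vial_center in the frame of chute between -0.015 and 0.015 m and z of last_vial_center in the frame of chute between 0.045 and 0.07 m); the robot touches nothing.
It also fails if it takes over 32 s, if anything falls off the work surface, if the arm or the gripper's body presses on something with over 40 N, if the wrist force passes 120 N, or if a joint passes its speed limit or range.

## Working session

There is one attempt and no reset: what is moved stays moved. The work goes in short steps, Python scripts to look and compute and a tool call to move; the robot and the scene stay as the last step left them, time stands still between calls to the robot, and variables do not carry over. Pictures are saved under pics/ and viewed, and the job is handed in when it is done.

Besides the shell and the picture viewer there is one more tool, called after "Request:" as name(argument=value, ...) on one line, values as JSON. drive_tool: Moves the arm, as the interface text tells. Its arguments: {"type":"object","properties":{"deltas":{"type":"array","items":{"type":"object","properties":{"x":{"type":"number"},"y":{"type":"number"},"z":{"type":"number"},"wx":{"type":"number"},"wy":{"type":"number"},"wz":{"type":"number"}}}},"gripper":{"type":"number"},"force":{"type":"number"}},"required":["deltas"]}

```bash
mkdir -p pics; ls; python3 - <<'E'
from rig import r
import cv2,numpy as np
print(r.observe())
for n in("scene","top"):
    p,d=r.capture(n); np.savez(f"{n}0.npz",p=p,d=d); cv2.imwrite(f"pics/{n}0.png",p[:,:,::-1]); c=r.calibration(n); print(n,c)
E
```

```text
pics
{'clock': 0.0, 'joint_positions': array([ 1.18656757e+00,  2.77165963e-01, -2.78908884e-02,  1.26798148e+00,
        3.40111070e-05,  1.46741943e+00]), 'qvel': array([ 1.60550644e-04,  8.39992221e-04, -5.26554747e-04, -8.15525189e-05,
       -8.31833940e-04,  5.01535798e-04]), 'effort': array([-9.87564235e-04, -4.45506334e+01,  2.95202082e+01,  1.64265605e-02,
       -1.85641038e-04, -6.59249849e-06]), 'ee_pos': array([0.1729285 , 0.59979529, 0.2301345 ]), 'tcp_rot': array([-1.00108171,  1.33105974,  0.99920742]), 'contact_force': array([ 0.28869664,  0.32488091, -0.07241234]), 'wrist_torque': array([ 0.03025879,  0.01796217, -0.049253  ]), 'gripper_width': 0.08550927879665543}
scene {'fx': 455.95353594006895, 'fy': 455.95353594006895, 'cx': 315.71852085837276, 'cy': 234.2768265737397, 'extrinsics': array([[ 7.39712740e-01,  5.66226293e-01, -3.63610846e-01,
         8.49075805e-01],
       [ 6.72922728e-01, -6.22223418e-01,  4.00016275e-01,
        -2.23706869e-01],
       [ 2.52548492e-04, -5.40579137e-01, -8.41293131e-01,
         8.26268269e-01],
       [ 0.00000000e+00,  0.00000000e+00,  0.00000000e+00,
         1.00000000e+00]])}
top {'fx': 585.8432465801858, 'fy': 585.8432465801858, 'cx': 326.4340813215278, 'cy': 247.6660343841228, 'extrinsics': array([[-1.07333845e-03, -9.97042927e-01,  7.68391202e-02,
         4.13254557e-01],
       [-9.99997565e-01,  9.21997368e-04, -2.00503178e-03,
         1.24075660e-01],
       [ 1.92825729e-03, -7.68410852e-02, -9.97041488e-01,
         1.39870333e+00],
       [ 0.00000000e+00,  0.00000000e+00,  0.00000000e+00,
         1.00000000e+00]])}
```

View pics/scene0.png

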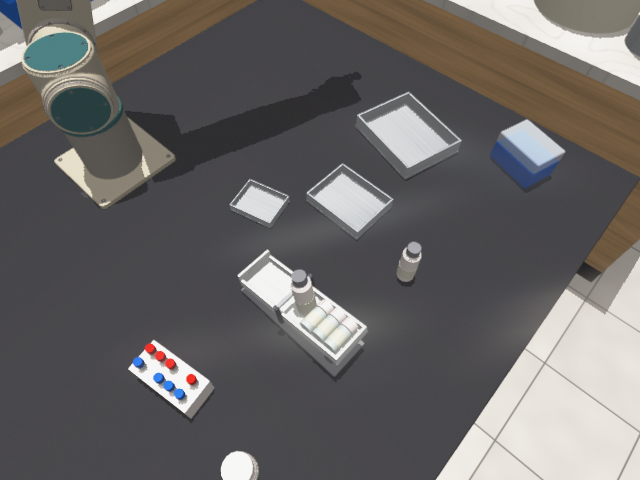

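View pics/top0.png

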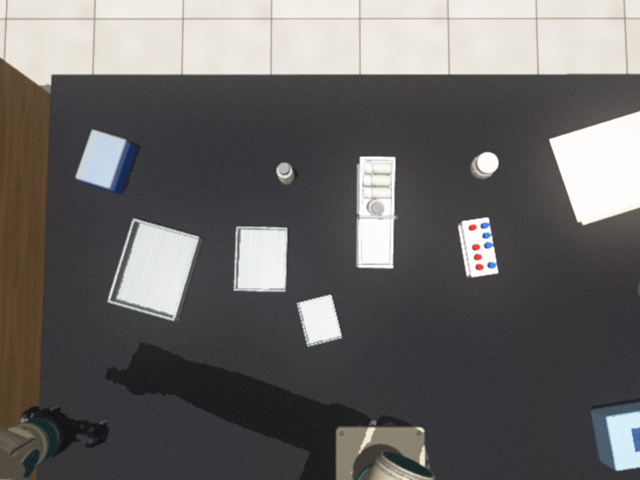

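The top view shows the chute at about (376,212), the jammed bottle's cap at (376,207), the middle-sized tray at (261,259), and the twin bottle at (285,173). The larger tray is at (155,268) and the smaller one at (319,320). Next I'll measure them.

```bash
cat > h.py <<'E'
import cv2,numpy as np
from rig import r
def load(n,k=0):
    z=np.load(f"{n}{k}.npz"); return z['p'],z['d']
def cast(n,u,v,z):
    c=r.calibration(n);E=c['extrinsics'];d=E[:3,:3]@np.array([(u-c['cx'])/c['fx'],(v-c['cy'])/c['fy'],1]);o=E[:3,3]
    return o+d*(z-o[2])/d[2]
def cloud(n,d):
    c=r.calibration(n);E=c['extrinsics'];v,u=np.mgrid[:480,:640]
    P=np.stack([(u-c['cx'])/c['fx']*d,(v-c['cy'])/c['fy']*d,d],-1)
    return P@E[:3,:3].T+E[:3,3]
def proj(n,P):
    c=r.calibration(n);E=c['extrinsics'];q=(np.asarray(P)-E[:3,3])@E[:3,:3]
    return q[:2]/q[2]*[c['fx'],c['fy']]+[c['cx'],c['cy']]
E
python3 - <<'E'
from h import *
for n,boxes in(("top",dict(tray=(225,218,300,300),chute=(345,145,405,280),twin=(270,155,300,190))),("scene",dict(tray=(300,160,400,240),chute=(230,245,375,375)))):
    p,d=load(n);W=cloud(n,d)
    print(n,np.median(W[d>0][:,2]))
    g=p.max(2)
    for k,(a,b,c,e) in boxes.items():
        m=np.zeros(g.shape,np.uint8); m[b:e,a:c]=(g[b:e,a:c]>110)
        cs=max(cv2.findContours(m,0,2)[0],key=cv2.contourArea)
        (x,y),(w,h),an=cv2.minAreaRect(cs); print(k,x,y,w,h,an, cv2.boxPoints(((x,y),(w,h),an)).round(1).tolist())
        if n=="top":
            for z in (0.03,.066): print(z,[cast(n,*q,z)[:2].round(4).tolist() for q in cv2.boxPoints(((x,y),(w,h),an))],cast(n,x,y,z).round(4))
# depth cap
p,d=load("top");W=cloud("top",d)
s=W[190:225,355:400]; m=s[...,2]>.125; print("high",m.sum(), s[m].min(0),s[m].max(0),np.median(s[m],0))
for v in range(150,275,8): print(v,[W[v,u].round(3).tolist() for u in (364,376,388)])
a=cv2.resize(p[145:280,220:420],None,fx=4,fy=4,interpolation=2);cv2.imwrite("pics/tz.png",a[:,:,::-1])
p,d=load("scene");a=cv2.resize(p[240:380,230:380],None,fx=4,fy=4,interpolation=2);cv2.imwrite("pics/sz.png",a[:,:,::-1])
W=cloud("scene",d);s=W[255:330,270:340]; m=s[...,2]>.14; print("high",m.sum(), s[m].min(0),s[m].max(0),np.median(s[m],0))
E
```

```text
top -9.151544986141236e-05
tray 260.1036682128906 258.5788879394531 52.82423400878906 65.48509216308594 1.7357046604156494 [[232.6999969482422, 290.5], [234.6999969482422, 225.10000610351562], [287.5, 226.6999969482422], [285.5, 292.1000061035156]]
0.03 [[0.4189, 0.3397], [0.5722, 0.3368], [0.5683, 0.2128], [0.415, 0.2168]] [0.4933 0.2765 0.03  ]
0.066 [[0.4187, 0.3341], [0.568, 0.3312], [0.5643, 0.2104], [0.415, 0.2143]] [0.4912 0.2725 0.066 ]
chute 376.5 212.0 112.0 41.0 90.0 [[356.0, 156.0], [397.0, 156.0], [397.0, 268.0], [356.0, 268.0]]
0.03 [[0.7368, 0.051], [0.7367, -0.0463], [0.4709, -0.0436], [0.471, 0.0523]] [0.6029 0.0033 0.03  ]
0.066 [[0.7282, 0.0529], [0.7282, -0.0418], [0.4694, -0.0392], [0.4695, 0.0542]] [0.5979 0.0065 0.066 ]
twin 284.4999694824219 172.5 20.87103271484375 15.811387062072754 71.56504821777344 [[273.70001220703125, 165.10000610351562], [288.70001220703125, 160.10000610351562], [295.29998779296875, 179.89999389648438], [280.29998779296875, 184.89999389648438]]
0.03 [[0.715, 0.246], [0.727, 0.2105], [0.6795, 0.1948], [0.6676, 0.2301]] [0.6972 0.2204 0.03
[... 1372 characters left out ...]
0.034, 0.053], [0.585, 0.013, 0.13], [0.595, -0.021, 0.052]]
222 [[0.577, 0.034, 0.048], [0.577, 0.006, 0.049], [0.577, -0.022, 0.048]]
230 [[0.559, 0.034, 0.046], [0.559, 0.006, 0.042], [0.558, -0.022, 0.046]]
238 [[0.54, 0.034, 0.045], [0.54, 0.006, 0.046], [0.541, -0.022, 0.038]]
246 [[0.522, 0.034, 0.036], [0.522, 0.006, 0.038], [0.522, -0.022, 0.041]]
254 [[0.503, 0.034, 0.041], [0.503, 0.006, 0.036], [0.504, -0.023, 0.03]]
262 [[0.485, 0.033, 0.027], [0.485, 0.005, 0.029], [0.485, -0.022, 0.036]]
270 [[0.467, 0.032, 0.001], [0.468, 0.003, -0.001], [0.467, -0.025, 0.004]]
high 287 [ 0.58109412 -0.22370687  0.14004833] [0.84907581 0.02705133 0.82626827] [0.59939539 0.01134884 0.15680318]
```

View pics/tz.png

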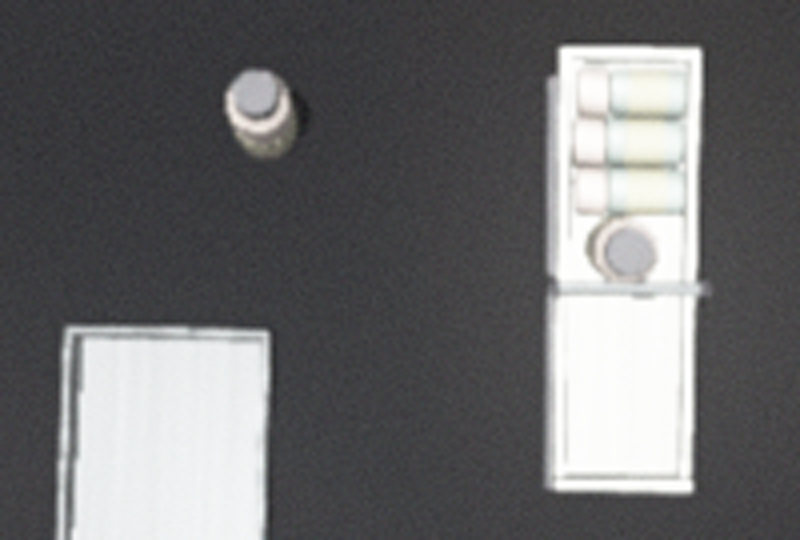

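View pics/sz.png

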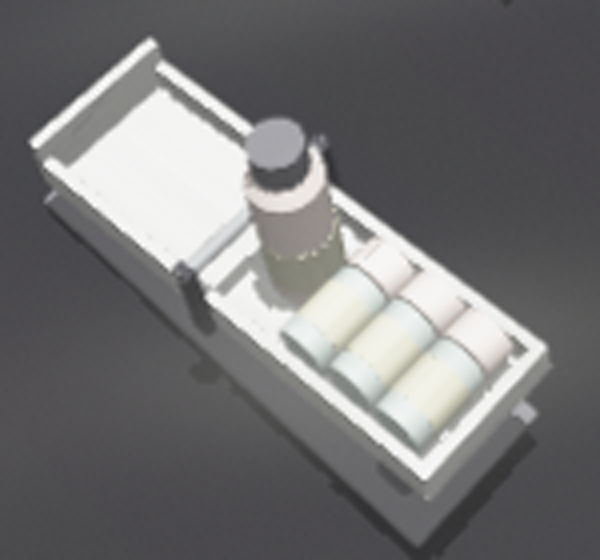

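The zoomed views show the cap's top disc near top pixel (377.5,207.5) and scene pixel (298.8,275.8). The three vials lie uphill of it, and the bar crosses at top row 217. I'll triangulate the cap and check it against the chute geometry.

```bash
python3 - <<'E'
from h import *
def ray(n,u,v):
    c=r.calibration(n);E=c['extrinsics'];d=E[:3,:3]@np.array([(u-c['cx'])/c['fx'],(v-c['cy'])/c['fy'],1]);return E[:3,3],d/np.linalg.norm(d)
def tri(a,b):
    (o1,d1),(o2,d2)=ray("top",*a),ray("scene",*b)
    A=np.stack([d1,-d2],1);s=np.linalg.lstsq(A,o2-o1,rcond=None)[0];p,q=o1+s[0]*d1,o2+s[1]*d2
    return ((p+q)/2).round(4),np.linalg.norm(p-q).round(4)
print("cap",tri((377.5-.4,207.5-.4),(298.75-.4,275.75-.4)),cast("top",377.1,207.1,.156),cast("scene",298.4,275.4,.156))
# chute corners top view
f=lambda x,y:(220+x/4-.4,145+y/4-.4)
for q,z in((558,47),.088),((702,47),.088),((690,490),.045),((553,487),.045),((550,290),.09),((709,291),.09):
    print("chute",q,cast("top",*f(*q),z).round(4))
g=lambda x,y:(230+x/4-.4,240+y/4-.4)
for q,z in((152,40),.046),((32,145),.046),((548,350),.088),((425,478),.088): print("chute s",q,cast("scene",*g(*q),z).round(4))
for q in((64,328),(270,331)): print("tray",cast("top",*f(*q),.03).round(4))
# tray mean from contour both views
print("tray top",[cast("top",*q,.03)[:2].round(4).tolist() for q in((234.7,225.1),(287.5,226.7),(287.5,292),(233,290.5))])
print("tray scene",[cast("scene",*q,.03)[:2].round(4).tolist() for q in((306,199),(343,165.5),(393,199),(356,233))])
p,d=load("scene");cv2.imwrite("pics/st.png",cv2.resize(p[150:250,290:410],None,fx=6,fy=6,interpolation=2)[:,:,::-1])
p,d=load("top");cv2.imwrite("pics/tt.png",cv2.resize(p[215:305,220:300],None,fx=6,fy=6,interpolation=2)[:,:,::-1])
o=r.observe()
R=cv2.Rodrigues(o['tcp_rot'])[0];print(R.round(4))
E
```

```text
cap (array([0.595 , 0.0137, 0.1626]), np.float64(0.0)) [0.59596571 0.01309393 0.156     ] [0.59255419 0.01602052 0.156     ]
chute (558, 47) [0.7222 0.047  0.088 ]
chute (702, 47) [ 0.7222 -0.0348  0.088 ]
chute (690, 490) [ 0.4724 -0.0304  0.045 ]
chute (553, 487) [0.4742 0.0488 0.045 ]
chute (550, 290) [0.583  0.0524 0.09  ]
chute (709, 291) [ 0.5824 -0.0371  0.09  ]
chute s (152, 40) [0.4654 0.056  0.046 ]
chute s (32, 145) [ 0.4647 -0.024   0.046 ]
chute s (548, 350) [0.7204 0.0467 0.088 ]
chute s (425, 478) [ 0.7178 -0.0301  0.088 ]
tray [0.5686 0.3346 0.03  ]
tray [0.5667 0.2137 0.03  ]
tray top [[0.5721, 0.3368], [0.5682, 0.2127], [0.4152, 0.2121], [0.4189, 0.3391]]
tray scene [[0.4276, 0.2084], [0.4249, 0.3361], [0.5681, 0.3363], [0.5648, 0.2136]]
[[-8.000e-04 -9.608e-01  2.771e-01]
 [-1.900e-03  2.771e-01  9.608e-01]
 [-1.000e+00  2.000e-04 -2.100e-03]]
```

View pics/st.png

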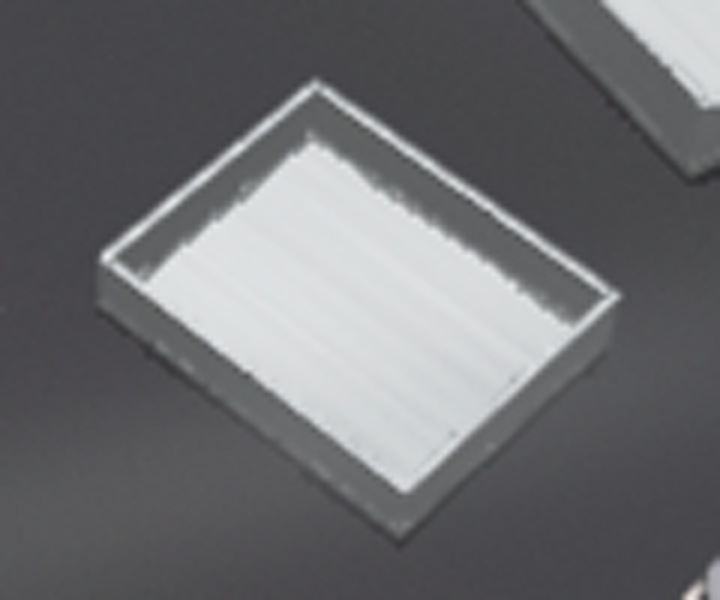

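View pics/tt.png

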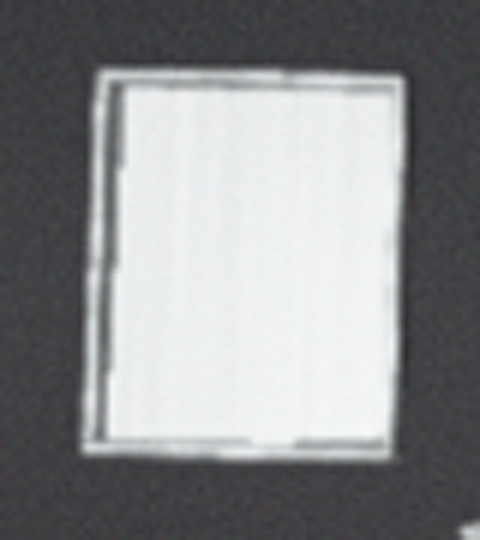

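```bash
cat >> h.py <<'E'
from scipy.spatial.transform import Rotation as Rn
def delta(T,tilt,o=None):
    o=o or r.observe(); R=Rn.from_rotvec(o['tcp_rot']); t=np.radians(tilt)
    x=np.array([np.sin(t),0,-np.cos(t)]);z=np.array([0,1.,0]);G=Rn.from_matrix(np.stack([x,np.cross(z,x),z],1))
    print("t",o['clock'],"pos",o['ee_pos'].round(4),"F",o['contact_force'].round(2),"w",round(o['gripper_width'],4))
    s=R.inv().apply(np.array(T)-o['ee_pos']); w=(R.inv()*G).as_rotvec(degrees=True)
    print("shift",s.round(4),"turn",w.round(2),"rows",np.linalg.norm(s)/.0417,np.linalg.norm(w)/7.16)
E
python3 - <<'E'
from h import *
c=np.array([cast("top",220+x/6-.4,215+y/6-.4,.03) for x,y in((98,72),(405,76),(393,457),(83,450))])
s=np.array([cast("scene",290+x/6-.4,150+y/6-.4,.03) for x,y in((100,258),(316,80),(620,296),(405,492))])
print(c.round(4),c.mean(0),s.round(4),s.mean(0))
delta([.5875,.0145,.2],10)
E
```

```text
[[0.5686 0.3339 0.03  ]
 [0.5669 0.2137 0.03  ]
 [0.4181 0.2177 0.03  ]
 [0.421  0.3381 0.03  ]] [0.49363083 0.27583821 0.03      ] [[0.416  0.2217 0.03  ]
 [0.4185 0.3409 0.03  ]
 [0.5679 0.3363 0.03  ]
 [0.5642 0.2178 0.03  ]] [0.49167457 0.27919327 0.03      ]
t 0.1 pos [0.1729 0.5999 0.2302] F [ 0.08 -0.15  0.19] w 0.0853
shift [ 0.031  -0.5606 -0.4475] turn [-16.04  -1.52  -9.96] rows 17.216331258327006 2.645552943912102
```

Request:
drive_tool(deltas=[{"x": 0.0, "y": -0.033, "z": -0.026, "wx": -4, "wz": -2}, {"x": 0.0, "y": -0.065, "z": -0.052, "wx": -8, "wz": -4}, {"x": 0.0, "y": -0.097, "z": -0.077, "wx": -12, "wz": -7}, {"x": 0.0, "y": -0.129, "z": -0.103, "wx": -16, "wy": -1.5, "wz": -10}, {"x": 0.0, "y": -0.161, "z": -0.129, "wx": -16, "wy": -1.5, "wz": -10}], gripper=0.0854)

```text
$.deltas[0]: bad value
```

```bash
python3 -c "
from h import *
delta([.5875,.0145,.21],10)"
```

```text
t 0.1 pos [0.1729 0.5999 0.2302] F [ 0.08 -0.15  0.19] w 0.0853
shift [ 0.021  -0.5605 -0.4475] turn [-16.04  -1.52  -9.96] rows 17.20790307723793 2.645552943912102
```

Request:
drive_tool(deltas=[{"x": 0.0, "y": -0.031, "z": -0.025, "wx": -4, "wy": 0, "wz": -2}, {"x": 0.0, "y": -0.062, "z": -0.05, "wx": -8, "wy": 0, "wz": -4}, {"x": 0.0, "y": -0.093, "z": -0.075, "wx": -12, "wy": -1, "wz": -7}, {"x": 0.0, "y": -0.124, "z": -0.1, "wx": -16, "wy": -1.5, "wz": -10}, {"x": 0.0, "y": -0.155, "z": -0.125, "wx": -16, "wy": -1.5, "wz": -10}], gripper=0.0854)

```text
clock: 0.52
ee_pos: [0.2863, 0.4351, 0.2302]
tcp_rot: [-1.291, 1.077, 1.081]
contact_force: [-0.4, -0.7, -0.3]
gripper_width: 0.0854
```

```bash
python3 -c "
from h import *
delta([.5875,.0145,.21],10)"
```

```text
t 0.5167 pos [0.2863 0.4351 0.2302] F [-0.43 -0.65 -0.33] w 0.0854
shift [ 0.0727 -0.2913 -0.4218] turn [ 0.24 -0.    0.09] rows 12.415028497486697 0.03533647075199671
```

Request:
drive_tool(deltas=[{"x": 0.005, "y": -0.022, "z": -0.032, "wx": 0, "wy": 0, "wz": 0}, {"x": 0.01, "y": -0.044, "z": -0.064, "wx": 0, "wy": 0, "wz": 0}, {"x": 0.015, "y": -0.066, "z": -0.096, "wx": 0, "wy": 0, "wz": 0}, {"x": 0.02, "y": -0.088, "z": -0.128, "wx": 0, "wy": 0, "wz": 0}, {"x": 0.025, "y": -0.11, "z": -0.16, "wx": 0, "wy": 0, "wz": 0}])

```text
clock: 0.93
ee_pos: [0.4003, 0.2756, 0.2254]
tcp_rot: [-1.286, 1.078, 1.079]
contact_force: [0.7, 0.2, -0.1]
gripper_width: 0.0852
```

Request:
drive_tool(deltas=[{"x": 0.005, "y": -0.022, "z": -0.032, "wx": 0, "wy": 0, "wz": 0}, {"x": 0.01, "y": -0.044, "z": -0.064, "wx": 0, "wy": 0, "wz": 0}, {"x": 0.015, "y": -0.066, "z": -0.096, "wx": 0, "wy": 0, "wz": 0}, {"x": 0.02, "y": -0.088, "z": -0.128, "wx": 0, "wy": 0, "wz": 0}, {"x": 0.025, "y": -0.11, "z": -0.16, "wx": 0, "wy": 0, "wz": 0}])

```text
clock: 1.35
ee_pos: [0.5129, 0.1154, 0.2197]
tcp_rot: [-1.285, 1.078, 1.079]
contact_force: [0.5, 0.8, -1.1]
gripper_width: 0.0853
```

```bash
python3 -c "
from h import *
delta([.5875,.0145,.21],10)"
```

```text
t 1.35 pos [0.5129 0.1154 0.2197] F [ 0.46  0.82 -1.12] w 0.0853
shift [ 0.0224 -0.0719 -0.1009] turn [-0.07  0.08  0.05] rows 3.018103352050659 0.01678064967738883
```

Request:
drive_tool(deltas=[{"x": 0.006, "y": -0.02, "z": -0.028, "wx": 0, "wy": 0, "wz": 0}, {"x": 0.012, "y": -0.04, "z": -0.056, "wx": 0, "wy": 0, "wz": 0}, {"x": 0.018, "y": -0.06, "z": -0.084, "wx": 0, "wy": 0, "wz": 0}, {"x": 0.022, "y": -0.072, "z": -0.101, "wx": 0, "wy": 0, "wz": 0}, {"x": 0.022, "y": -0.072, "z": -0.101, "wx": 0, "wy": 0, "wz": 0}])

```text
clock: 1.77
ee_pos: [0.5895, 0.0127, 0.2101]
tcp_rot: [-1.284, 1.081, 1.074]
contact_force: [0.4, -0.1, -0.6]
gripper_width: 0.0858
```

```bash
python3 - <<'E'
from h import *
delta([.605,.0145,.1006],10)
for n in("scene","top"):
    p,d=r.capture(n); np.savez(f"{n}1.npz",p=p,d=d)
    a=p[240:380,200:400] if n=="scene" else p[130:290,330:450]
    cv2.imwrite(f"pics/{n}1.png",cv2.resize(a,None,fx=3,fy=3,interpolation=2)[:,:,::-1])
E
```

```text
t 1.7667 pos [0.5895 0.0127 0.2101] F [ 0.39 -0.09 -0.6 ] w 0.0858
shift [0.1105 0.0039 0.0019] turn [-0.3  -0.04  0.1 ] rows 2.652093191807132 0.04486469740728243
```

View pics/scene1.png

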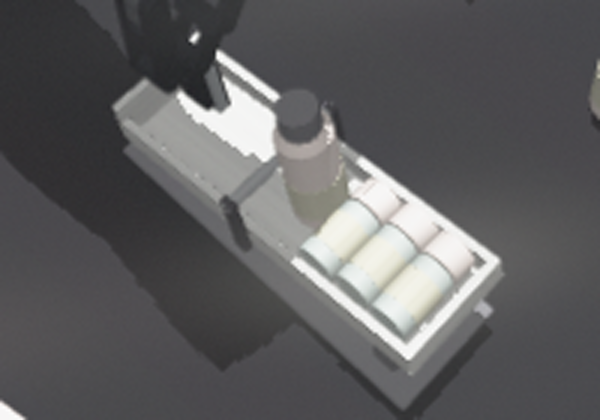

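```bash
python3 - <<'E'
from h import *
o=r.observe();P=o['ee_pos'];R=Rn.from_rotvec(o['tcp_rot']).as_matrix()
for s in(-.043,0,.043):
    for n,(a,b) in(("scene",(200,240)),("top",(330,130))):
        q=proj(n,P+R[:,2]*s-R[:,0]*.013);print(s,n,q.round(1),((q-[a,b])*3).round())
print(R.round(3)); W=cloud("scene",load("scene",1)[1]); print(W[262:280:4,262:290:3][...].round(3).tolist())
p,_=load("scene",1);cv2.imwrite("pics/s1full.png",p[:,:,::-1])
E
```

```text
-0.043 scene [273.1 270.6] [219.  92.]
-0.043 top [400.1 207.9] [210. 234.]
0 scene [293.1 252.3] [279.  37.]
0 top [378.8 207.8] [146. 233.]
0.043 scene [312.1 234.8] [336. -16.]
0.043 top [357.6 207.8] [ 83. 233.]
[[ 0.173 -0.985  0.002]
 [ 0.002  0.003  1.   ]
 [-0.985 -0.173  0.002]]
[[[0.584, -0.043, 0.269], [0.589, -0.042, 0.273], [0.591, -0.038, 0.271], [0.589, -0.032, 0.261], [0.495, 0.044, 0.047], [0.502, 0.047, 0.052], [0.482, 0.069, -0.002], [0.489, 0.072, 0.003], [0.493, 0.077, 0.001], [0.497, 0.081, 0.0]], [[0.582, -0.044, 0.256], [0.586, -0.042, 0.258], [0.586, -0.036, 0.251], [0.591, -0.035, 0.254], [0.496, 0.042, 0.035], [0.504, 0.044, 0.042], [0.513, 0.044, 0.052], [0.518, 0.047, 0.055], [0.498, 0.071, -0.001], [0.505, 0.074, 0.003]], [[0.58, -0.044, 0.242], [0.587, -0.043, 0.249], [0.589, -0.04, 0.247], [0.592, -0.037, 0.247], [0.593, -0.032, 0.24], [0.507, 0.039, 0.036], [0.512, 0.043, 0.038], [0.52, 0.044, 0.046], [0.529, 0.044, 0.057], [0.533, 0.048, 0.056]], [[0.491, 0.014, 0.035], [0.586, -0.044, 0.236], [0.849, -0.224, 0.826], [0.59, -0.037, 0.232], [0.595, -0.034, 0.235], [0.516, 0.032, 0.041], [0.518, 0.037, 0.037], [0.523, 0.041, 0.037], [0.528, 0.043, 0.04], [0.536, 0.044, 0.049]], [[0.498, 0.008, 0.035], [0.502, 0.012, 0.034], [0.507, 0.015, 0.036], [0.511, 0.019, 0.037], [0.516, 0.022, 0.038], [0.52, 0.027, 0.036], [0.526, 0.029, 0.042], [0.53, 0.033, 0.04], [0.535, 0.037, 0.041], [0.539, 0.041, 0.04]]]
```

View pics/s1full.png

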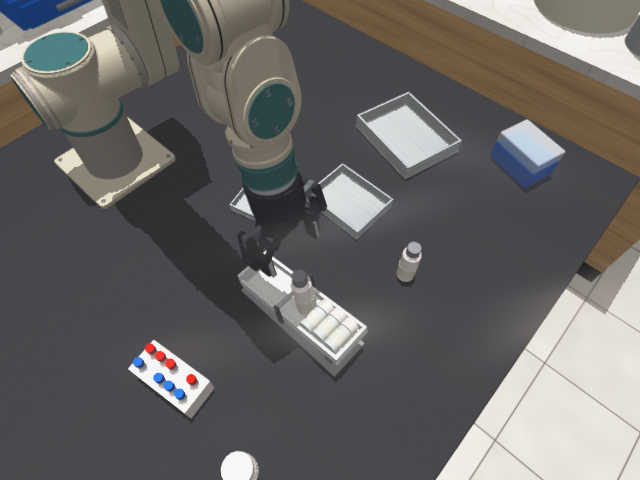

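View pics/top1.png

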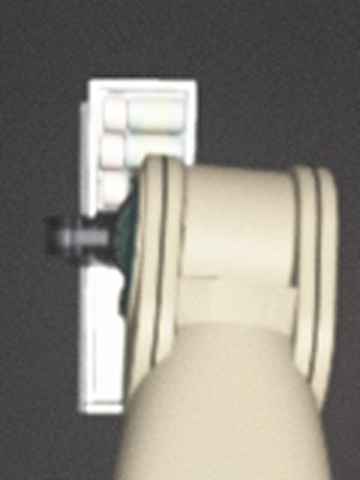

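The open fingers appear at scene pixels (272,271) and (316,234), matching their projection from the TCP. They stand over the bottle's cap at (300,275) with nothing between, so I'll go down along the bottle's axis.

Request:
drive_tool(deltas=[{"x": 0.025, "y": 0.004, "z": 0.002, "wx": 0, "wy": 0, "wz": 0}, {"x": 0.05, "y": 0.004, "z": 0.002, "wx": 0, "wy": 0, "wz": 0}, {"x": 0.075, "y": 0.004, "z": 0.002, "wx": 0, "wy": 0, "wz": 0}, {"x": 0.1, "y": 0.004, "z": 0.002, "wx": 0, "wy": 0, "wz": 0}, {"x": 0.11, "y": 0.004, "z": 0.002, "wx": 0, "wy": 0, "wz": 0}])

```text
clock: 2.28
ee_pos: [0.5992, 0.02, 0.0981]
tcp_rot: [-1.283, 1.081, 1.085]
contact_force: [0.1, -0.5, -0.1]
gripper_width: 0.0854
```

Request:
drive_tool(deltas=[{"x": 0, "y": 0, "z": 0, "wx": 0, "wy": 0, "wz": 0}])

```text
clock: 2.37
ee_pos: [0.5993, 0.0198, 0.0986]
tcp_rot: [-1.283, 1.082, 1.085]
contact_force: [-0.2, -0.2, 0.4]
gripper_width: 0.0851
```

```bash
python3 - <<'E'
from h import *
delta([.605,.0145,.1006],10)
p,d=r.capture("scene"); np.savez("scene2.npz",p=p,d=d)
cv2.imwrite("pics/scene2.png",cv2.resize(p[200:380,200:400],None,fx=3,fy=3,interpolation=2)[:,:,::-1])
E
```

```text
t 2.3667 pos [0.5993 0.0198 0.0986] F [-0.19 -0.17  0.37] w 0.0851
shift [-0.001  -0.006  -0.0053] turn [ 0.02  0.14 -0.32] rows 0.19297868563220372 0.048418847456793326
```

View pics/scene2.png

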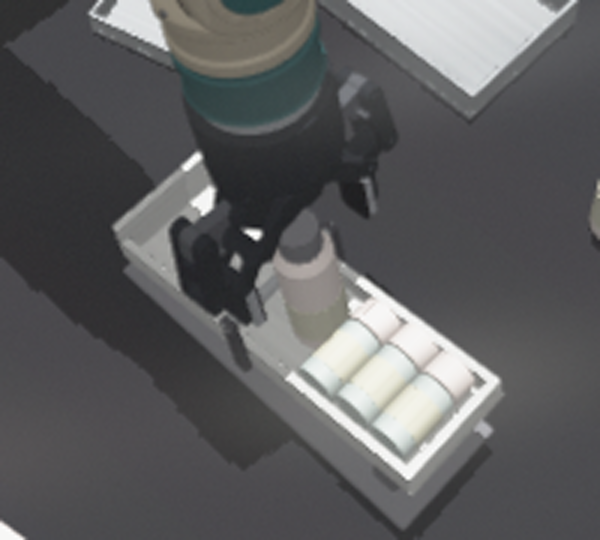

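The fingers, at crop (255,305) and (370,195), straddle the bottle without touching it, but the TCP is about 6 mm too far downhill and 5 mm too far in +y. I'll correct that and then close.

Request:
drive_tool(deltas=[{"x": -0.001, "y": -0.006, "z": -0.005, "wx": 0, "wy": 0, "wz": 0}, {"x": -0.001, "y": -0.006, "z": -0.005, "wx": 0, "wy": 0, "wz": 0}, {"x": -0.001, "y": -0.006, "z": -0.005, "wx": 0, "wy": 0, "wz": 0}])

```text
clock: 2.67
ee_pos: [0.6105, 0.0131, 0.1065]
tcp_rot: [-1.288, 1.075, 1.075]
contact_force: [0.0, 0.2, -0.1]
gripper_width: 0.0856
```

Request:
drive_tool(deltas=[{"x": 0, "y": 0, "z": 0, "wx": 0, "wy": 0, "wz": 0}, {"x": 0, "y": 0, "z": 0, "wx": 0, "wy": 0, "wz": 0}, {"x": 0, "y": 0, "z": 0, "wx": 0, "wy": 0, "wz": 0}, {"x": 0, "y": 0, "z": 0, "wx": 0, "wy": 0, "wz": 0}, {"x": 0, "y": 0, "z": 0, "wx": 0, "wy": 0, "wz": 0}], gripper=0.02, force=40)

```text
clock: 3.08
ee_pos: [0.6084, 0.0136, 0.1042]
tcp_rot: [-1.286, 1.078, 1.079]
contact_force: [-0.6, 0.0, 2.3]
gripper_width: 0.035
```

Request:
drive_tool(deltas=[{"x": 0, "y": 0, "z": 0, "wx": 0, "wy": 0, "wz": 0}, {"x": 0, "y": 0, "z": 0, "wx": 0, "wy": 0, "wz": 0}, {"x": 0, "y": 0, "z": 0, "wx": 0, "wy": 0, "wz": 0}])

```text
clock: 3.33
ee_pos: [0.6084, 0.0136, 0.1042]
tcp_rot: [-1.286, 1.078, 1.079]
contact_force: [-2.1, -0.2, 3.9]
gripper_width: 0.0348
```

```bash
python3 - <<'E'
from h import *
delta([.605,.0145,.1006],10)
p,d=r.capture("scene"); np.savez("scene3.npz",p=p,d=d)
cv2.imwrite("pics/scene3.png",cv2.resize(p[200:380,200:400],None,fx=3,fy=3,interpolation=2)[:,:,::-1])
E
```

```text
t 3.3333 pos [0.6084 0.0136 0.1042] F [-2.13 -0.2   3.91] w 0.0348
shift [0.003  0.004  0.0009] turn [-0.05  0.09  0.09] rows 0.1213033432885044 0.01930282228499748
```

View pics/scene3.png

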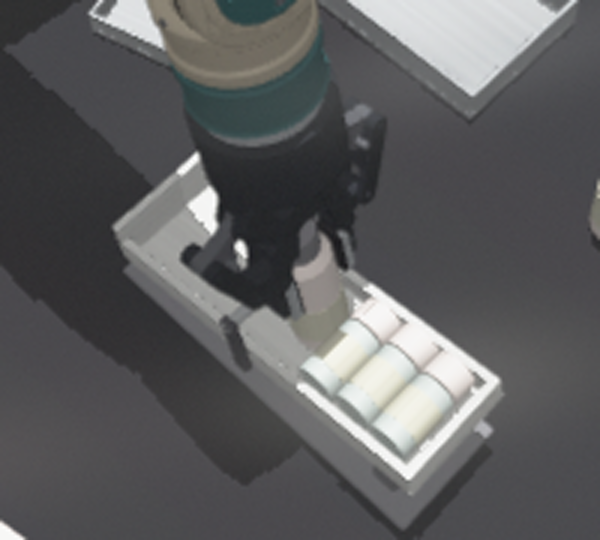

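The bottle is gripped: opening 35 mm against a 36 mm diameter, pads at crop (300,285), vials still held. Now I'll lift it along its axis.

Request:
drive_tool(deltas=[{"x": -0.015, "y": 0, "z": 0, "wx": 0, "wy": 0, "wz": 0}, {"x": -0.045, "y": 0, "z": 0, "wx": 0, "wy": 0, "wz": 0}, {"x": -0.08, "y": 0, "z": 0, "wx": 0, "wy": 0, "wz": 0}, {"x": -0.11, "y": 0, "z": 0, "wx": 0, "wy": 0, "wz": 0}, {"x": -0.12, "y": 0, "z": 0, "wx": 0, "wy": 0, "wz": 0}], force=50)

```text
clock: 3.8
ee_pos: [0.5895, 0.0129, 0.2268]
tcp_rot: [-1.289, 1.073, 1.073]
contact_force: [0.8, 0.0, -0.1]
gripper_width: 0.0343
```

Request:
drive_tool(deltas=[{"x": 0, "y": 0, "z": 0, "wx": 0, "wy": 0, "wz": 0}, {"x": 0, "y": 0, "z": 0, "wx": 0, "wy": 0, "wz": 0}, {"x": 0, "y": 0, "z": 0, "wx": 0, "wy": 0, "wz": 0}])

```text
clock: 4.05
ee_pos: [0.5858, 0.0133, 0.2192]
tcp_rot: [-1.283, 1.081, 1.082]
contact_force: [0.2, -0.6, -1.8]
gripper_width: 0.0343
```

```bash
python3 - <<'E'
from h import *
delta([.4927,.277,.22],0)
p,d=r.capture("scene"); np.savez("scene4.npz",p=p,d=d)
cv2.imwrite("pics/scene4.png",cv2.resize(p[200:380,200:400],None,fx=3,fy=3,interpolation=2)[:,:,::-1])
E
```

```text
t 4.05 pos [0.5858 0.0133 0.2192] F [ 0.24 -0.6  -1.79] w 0.0343
shift [-0.0162  0.0919  0.2636] turn [-0.05  0.1   9.83] rows 6.705506621415118 1.3728605584101985
```

View pics/scene4.png

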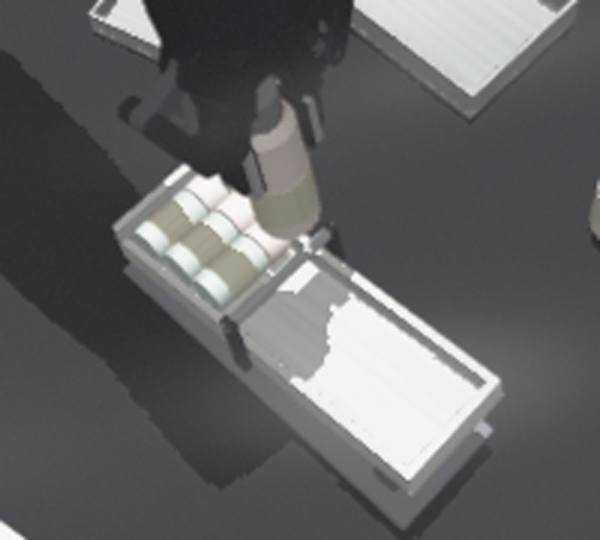

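All three vials have rolled to the end stop, at crop (170,220), (205,240) and (240,265), and the bottle hangs in the pads clear of the chute. Next is the move over the tray, turning the bottle upright.

Request:
drive_tool(deltas=[{"x": -0.002, "y": 0.012, "z": 0.033, "wx": 0, "wy": 0, "wz": 2}, {"x": -0.004, "y": 0.024, "z": 0.066, "wx": 0, "wy": 0, "wz": 4}, {"x": -0.006, "y": 0.036, "z": 0.1, "wx": 0, "wy": 0, "wz": 6}, {"x": -0.008, "y": 0.047, "z": 0.134, "wx": 0, "wy": 0, "wz": 8}, {"x": -0.01, "y": 0.058, "z": 0.168, "wx": 0, "wy": 0, "wz": 10}])

```text
clock: 4.52
ee_pos: [0.5269, 0.1824, 0.2196]
tcp_rot: [-1.206, 1.212, 1.211]
contact_force: [0.6, 0.7, -0.9]
gripper_width: 0.0341
```

```bash
python3 -c "
from h import *
delta([.4927,.277,.2],0)"
```

```text
t 4.5167 pos [0.5269 0.1824 0.2196] F [ 0.62  0.7  -0.86] w 0.0341
shift [0.0198 0.0342 0.0946] turn [-0.07  0.03 -0.22] rows 2.457728736091675 0.03263063922454516
```

Request:
drive_tool(deltas=[{"x": 0.005, "y": 0.012, "z": 0.032, "wx": 0, "wy": 0, "wz": 0}, {"x": 0.01, "y": 0.023, "z": 0.063, "wx": 0, "wy": 0, "wz": 0}, {"x": 0.02, "y": 0.034, "z": 0.092, "wx": 0, "wy": 0, "wz": 0}, {"x": 0.02, "y": 0.034, "z": 0.092, "wx": 0, "wy": 0, "wz": 0}, {"x": 0.02, "y": 0.034, "z": 0.092, "wx": 0, "wy": 0, "wz": 0}])

```text
clock: 4.93
ee_pos: [0.4925, 0.274, 0.199]
tcp_rot: [-1.21, 1.211, 1.213]
contact_force: [0.5, -0.6, -1.3]
gripper_width: 0.0342
```

```bash
python3 - <<'E'
from h import *
delta([.4927,.277,.056],0)
p,d=r.capture("scene"); np.savez("scene5.npz",p=p,d=d)
o=r.observe()['ee_pos']
for h in(-.051,0,.03): print(h,((proj("scene",o+[0,0,h])-[270,110])*4).round())
cv2.imwrite("pics/scene5.png",cv2.resize(p[110:255,270:420],None,fx=4,fy=4,interpolation=2)[:,:,::-1])
E
```

```text
t 4.9333 pos [0.4925 0.274  0.199 ] F [ 0.5  -0.59 -1.32] w 0.0342
shift [ 0.143  -0.0007  0.0032] turn [ 0.14 -0.05 -0.2 ] rows 3.430952416501905 0.035422431538710754
-0.051 [327. 204.]
0 [335. 130.]
0.03 [339.  84.]
```

View pics/scene5.png

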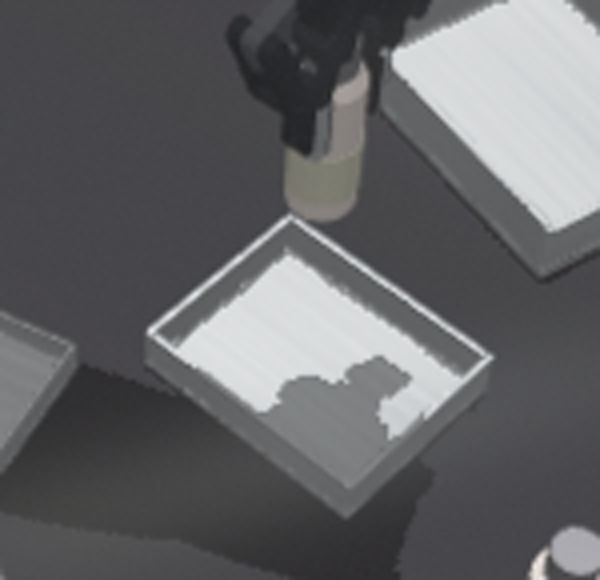

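The bottle hangs upright over the tray. Its base at crop (322,203) is where the TCP projection puts it (327,204), to within about 3 mm. Lowering now, slowing at the end.

Request:
drive_tool(deltas=[{"x": 0.03, "y": 0, "z": 0.003, "wx": 0, "wy": 0, "wz": 0}, {"x": 0.065, "y": 0, "z": 0.003, "wx": 0, "wy": 0, "wz": 0}, {"x": 0.095, "y": 0, "z": 0.003, "wx": 0, "wy": 0, "wz": 0}, {"x": 0.115, "y": 0, "z": 0.003, "wx": 0, "wy": 0, "wz": 0}, {"x": 0.126, "y": 0, "z": 0.003, "wx": 0, "wy": 0, "wz": 0}])

```text
clock: 5.4
ee_pos: [0.4931, 0.2741, 0.0725]
tcp_rot: [-1.206, 1.214, 1.209]
contact_force: [-0.8, -0.6, -1.5]
gripper_width: 0.0342
```

Request:
drive_tool(deltas=[{"x": 0.001, "y": 0, "z": 0, "wx": 0, "wy": 0, "wz": 0}, {"x": 0.002, "y": 0, "z": 0, "wx": 0, "wy": 0, "wz": 0}, {"x": 0.003, "y": 0, "z": 0, "wx": 0, "wy": 0, "wz": 0}, {"x": 0.004, "y": 0, "z": 0, "wx": 0, "wy": 0, "wz": 0}])

```text
clock: 5.73
ee_pos: [0.4968, 0.277, 0.074]
tcp_rot: [-1.209, 1.204, 1.206]
contact_force: [0.6, -0.4, 0.0]
gripper_width: 0.0345
```

```bash
python3 - <<'E'
from h import *
delta([.4927,.277,.056],0)
p,d=r.capture("scene"); np.savez("scene6.npz",p=p,d=d)
cv2.imwrite("pics/scene6.png",cv2.resize(p[110:255,270:420],None,fx=4,fy=4,interpolation=2)[:,:,::-1])
E
```

```text
t 5.7333 pos [0.4968 0.277  0.074 ] F [ 0.6  -0.36  0.03] w 0.0345
shift [ 0.018   0.0041 -0.0001] turn [-0.06  0.17  0.28] rows 0.44235635236867255 0.04719183433215817
```

View pics/scene6.png

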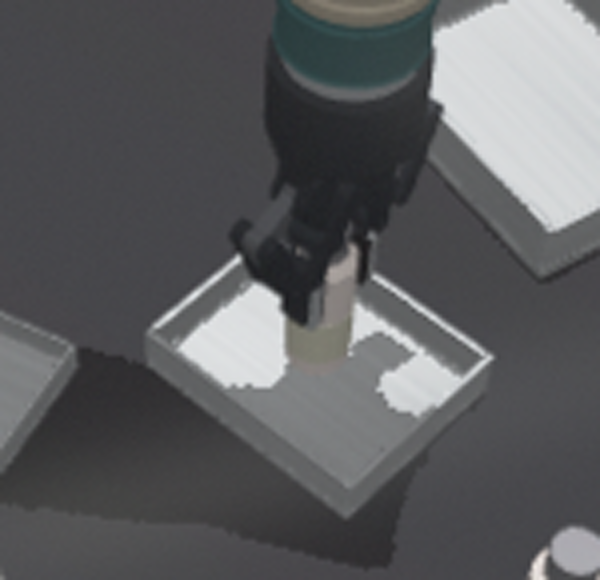

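The bottle is inside the tray, with its base at crop (320,365). I'll keep lowering slowly and watch the force.

Request:
drive_tool(deltas=[{"x": 0.002, "y": 0.003, "z": 0, "wx": 0, "wy": 0, "wz": 0}, {"x": 0.004, "y": 0.003, "z": 0, "wx": 0, "wy": 0, "wz": 0}, {"x": 0.006, "y": 0.003, "z": 0, "wx": 0, "wy": 0, "wz": 0}, {"x": 0.008, "y": 0.003, "z": 0, "wx": 0, "wy": 0, "wz": 0}, {"x": 0.008, "y": 0.003, "z": 0, "wx": 0, "wy": 0, "wz": 0}])

```text
clock: 6.2
ee_pos: [0.4915, 0.2765, 0.0636]
tcp_rot: [-1.208, 1.208, 1.209]
contact_force: [0.1, 1.1, -1.5]
gripper_width: 0.0343
```

Request:
drive_tool(deltas=[{"x": 0.0015, "y": 0, "z": 0, "wx": 0, "wy": 0, "wz": 0}, {"x": 0.003, "y": 0, "z": 0, "wx": 0, "wy": 0, "wz": 0}, {"x": 0.004, "y": 0, "z": 0, "wx": 0, "wy": 0, "wz": 0}, {"x": 0.004, "y": 0, "z": 0, "wx": 0, "wy": 0, "wz": 0}, {"x": 0.004, "y": 0, "z": 0, "wx": 0, "wy": 0, "wz": 0}])

```text
clock: 6.62
ee_pos: [0.4918, 0.2765, 0.06]
tcp_rot: [-1.208, 1.208, 1.209]
contact_force: [-0.5, -0.5, 0.1]
gripper_width: 0.0349
```

```bash
python3 - <<'E'
from h import *
delta([.4927,.277,.056],0)
E
```

```text
t 6.6167 pos [0.4918 0.2765 0.06  ] F [-0.54 -0.49  0.05] w 0.0349
shift [ 0.004  -0.0009  0.0005] turn [-0.04  0.08  0.07] rows 0.09818108732133186 0.015850891195714156
```

Request:
drive_tool(deltas=[{"x": 0.001, "y": 0, "z": 0, "wx": 0, "wy": 0, "wz": 0}, {"x": 0.002, "y": 0, "z": 0, "wx": 0, "wy": 0, "wz": 0}, {"x": 0.002, "y": 0, "z": 0, "wx": 0, "wy": 0, "wz": 0}, {"x": 0.002, "y": 0, "z": 0, "wx": 0, "wy": 0, "wz": 0}])

```text
clock: 6.95
ee_pos: [0.4918, 0.2765, 0.058]
tcp_rot: [-1.208, 1.208, 1.208]
contact_force: [-0.1, -0.6, -1.1]
gripper_width: 0.0345
```

Request:
drive_tool(deltas=[{"x": 0.001, "y": 0, "z": 0, "wx": 0, "wy": 0, "wz": 0}, {"x": 0.002, "y": 0, "z": 0, "wx": 0, "wy": 0, "wz": 0}, {"x": 0.002, "y": 0, "z": 0, "wx": 0, "wy": 0, "wz": 0}])

```text
clock: 7.2
ee_pos: [0.4917, 0.2765, 0.0559]
tcp_rot: [-1.208, 1.208, 1.209]
contact_force: [0.0, -0.1, -0.5]
gripper_width: 0.0346
```

```bash
python3 - <<'E'
from h import *
delta([.4927,.277,.056],0)
p,d=r.capture("scene"); np.savez("scene7.npz",p=p,d=d)
cv2.imwrite("pics/scene7.png",cv2.resize(p[150:255,290:410],None,fx=5,fy=5,interpolation=2)[:,:,::-1])
E
```

```text
t 7.2 pos [0.4917 0.2765 0.0559] F [ 0.01 -0.06 -0.47] w 0.0346
shift [-0.0001 -0.001   0.0005] turn [-0.04  0.08  0.06] rows 0.02596754362780495 0.014993219442072119
```

View pics/scene7.png

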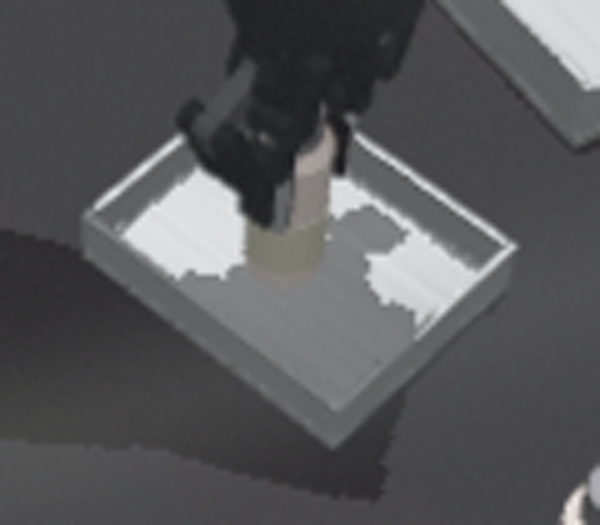

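The base, at crop (287,280), is near the tray floor, but the force doesn't show contact yet. I'll go down a millimetre at a time.

Request:
drive_tool(deltas=[{"x": 0.001, "y": 0, "z": 0, "wx": 0, "wy": 0, "wz": 0}, {"x": 0.001, "y": 0, "z": 0, "wx": 0, "wy": 0, "wz": 0}])

```text
clock: 7.42
ee_pos: [0.4918, 0.2765, 0.0549]
tcp_rot: [-1.208, 1.208, 1.209]
contact_force: [0.1, 0.3, -1.0]
gripper_width: 0.0345
```

Request:
drive_tool(deltas=[{"x": 0.001, "y": 0, "z": 0, "wx": 0, "wy": 0, "wz": 0}, {"x": 0.001, "y": 0, "z": 0, "wx": 0, "wy": 0, "wz": 0}])

```text
clock: 7.58
ee_pos: [0.4921, 0.2767, 0.0544]
tcp_rot: [-1.208, 1.207, 1.208]
contact_force: [-0.6, -0.6, 1.0]
gripper_width: 0.0345
```

Request:
drive_tool(deltas=[{"x": 0.001, "y": 0, "z": 0, "wx": 0, "wy": 0, "wz": 0}, {"x": 0.001, "y": 0, "z": 0, "wx": 0, "wy": 0, "wz": 0}])

```text
clock: 7.75
ee_pos: [0.4924, 0.2767, 0.0544]
tcp_rot: [-1.209, 1.207, 1.208]
contact_force: [-2.0, -1.0, 6.9]
gripper_width: 0.0347
```

Contact at TCP z = 0.0544, as predicted (0.0545). I'll open the fingers slowly.

Request:
drive_tool(deltas=[{"x": -0.0005, "y": 0, "z": 0, "wx": 0, "wy": 0, "wz": 0}, {"x": -0.0005, "y": 0, "z": 0, "wx": 0, "wy": 0, "wz": 0}])

```text
clock: 7.92
ee_pos: [0.4923, 0.2767, 0.0544]
tcp_rot: [-1.209, 1.207, 1.208]
contact_force: [-2.5, 0.3, 5.3]
gripper_width: 0.0346
```

Request:
drive_tool(deltas=[{"x": 0, "y": 0, "z": 0, "wx": 0, "wy": 0, "wz": 0}, {"x": 0, "y": 0, "z": 0, "wx": 0, "wy": 0, "wz": 0}, {"x": 0, "y": 0, "z": 0, "wx": 0, "wy": 0, "wz": 0}, {"x": 0, "y": 0, "z": 0, "wx": 0, "wy": 0, "wz": 0}], gripper=0.045)

```text
clock: 8.25
ee_pos: [0.4917, 0.2765, 0.0532]
tcp_rot: [-1.208, 1.208, 1.209]
contact_force: [-0.6, -0.2, 0.1]
gripper_width: 0.0446
```

Request:
drive_tool(deltas=[{"x": 0, "y": 0, "z": 0, "wx": 0, "wy": 0, "wz": 0}, {"x": 0, "y": 0, "z": 0, "wx": 0, "wy": 0, "wz": 0}, {"x": 0, "y": 0, "z": 0, "wx": 0, "wy": 0, "wz": 0}, {"x": 0, "y": 0, "z": 0, "wx": 0, "wy": 0, "wz": 0}], gripper=0.08)

```text
clock: 8.58
ee_pos: [0.4919, 0.2766, 0.0536]
tcp_rot: [-1.208, 1.207, 1.208]
contact_force: [0.4, -0.3, -0.4]
gripper_width: 0.0803
```

```bash
python3 - <<'E'
from h import *
delta([.4927,.277,.2],0)
p,d=r.capture("scene"); np.savez("scene8.npz",p=p,d=d)
cv2.imwrite("pics/scene8.png",cv2.resize(p[110:255,270:420],None,fx=4,fy=4,interpolation=2)[:,:,::-1])
E
```

```text
t 8.5833 pos [0.4919 0.2766 0.0536] F [ 0.39 -0.3  -0.38] w 0.0803
shift [-0.1464 -0.001   0.0006] turn [-0.04  0.09  0.08] rows 3.5118189261934756 0.017249098265965792
```

View pics/scene8.png

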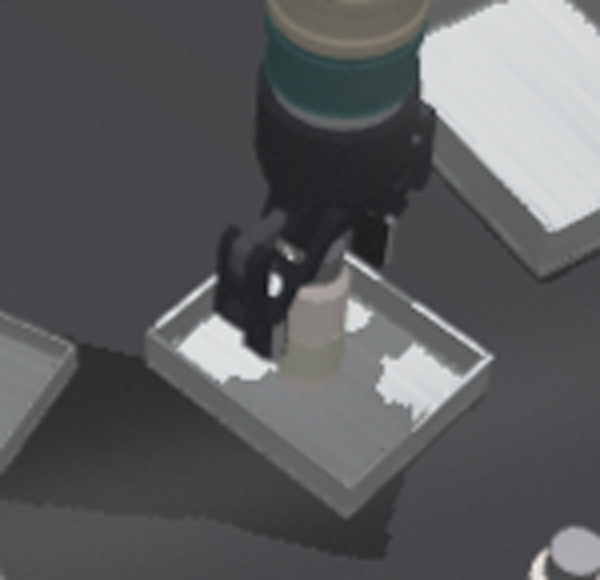

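The bottle stands free in the tray at crop (313,330), with the fingers open on either side of it. Retracting straight up.

Request:
drive_tool(deltas=[{"x": -0.015, "y": 0, "z": 0, "wx": 0, "wy": 0, "wz": 0}, {"x": -0.04, "y": 0, "z": 0, "wx": 0, "wy": 0, "wz": 0}, {"x": -0.075, "y": 0, "z": 0, "wx": 0, "wy": 0, "wz": 0}, {"x": -0.11, "y": 0, "z": 0, "wx": 0, "wy": 0, "wz": 0}, {"x": -0.14, "y": 0, "z": 0, "wx": 0, "wy": 0, "wz": 0}])

```text
clock: 9.05
ee_pos: [0.4919, 0.2765, 0.1958]
tcp_rot: [-1.208, 1.206, 1.208]
contact_force: [0.6, 0.5, 0.1]
gripper_width: 0.08
```

Request:
drive_tool(deltas=[{"x": -0.02, "y": 0, "z": 0, "wx": 0, "wy": 0, "wz": 0}, {"x": -0.02, "y": 0.03, "z": 0, "wx": 0, "wy": 0, "wz": 0}, {"x": -0.02, "y": 0.06, "z": 0, "wx": 0, "wy": 0, "wz": 0}, {"x": -0.02, "y": 0.06, "z": 0, "wx": 0, "wy": 0, "wz": 0}, {"x": -0.02, "y": 0.06, "z": 0, "wx": 0, "wy": 0, "wz": 0}])

```text
clock: 9.47
ee_pos: [0.4303, 0.2763, 0.2136]
tcp_rot: [-1.209, 1.207, 1.209]
contact_force: [0.0, -0.9, -1.2]
gripper_width: 0.0795
```

```bash
python3 - <<'E'
from h import *
delta([.4927,.277,.2],0)
p,d=r.capture("scene"); np.savez("scene9.npz",p=p,d=d)
cv2.imwrite("pics/scene9.png",cv2.resize(p[110:380,200:430],None,fx=2.2,fy=2.2,interpolation=2)[:,:,::-1])
W=cloud("scene",d)
s=W[165:225,310:385]; m=(s[...,2]>.095)&(s[...,2]<.13)&(np.abs(s[...,0]-.493)<.08); print(m.sum(),np.median(s[m],0),s[m].max(0))
E
```

```text
t 9.4667 pos [0.4303 0.2763 0.2136] F [ 0.01 -0.88 -1.24] w 0.0795
shift [ 0.0137 -0.0624  0.0007] turn [0.03 0.08 0.07] rows 1.5323207594541879 0.015674111937920735
154 [0.48917607 0.27369073 0.10892901] [0.5001691  0.29249458 0.11326399]
```

View pics/scene9.png

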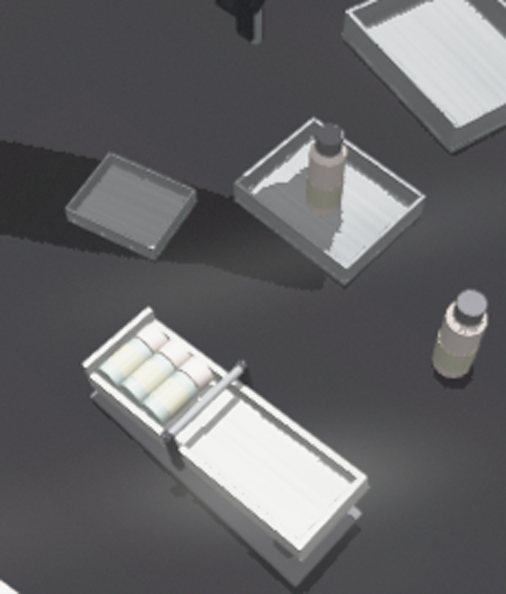

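The bottle stands in the tray at crop (328,170), and the three vials lie in a row at the end stop, at (130,355), (158,372) and (182,390). I'll check the uppermost vial's position and hand in.

```bash
python3 - <<'E'
from h import *
p,d=load("scene",9);W=cloud("scene",d);c=np.array([.596,.009])
print("vial top at",W[284:289,278:285].reshape(-1,3).mean(0).round(4),"cast", cast("scene",281,286,.068).round(4))
o=r.observe();print(np.abs(o['qvel']).max(),o['clock'])
r.close_job()
E
```

```text
vial top at [0.5512 0.0092 0.0705] cast [0.5503 0.01   0.068 ]
0.025340470700642877 9.5167
the job is handed in; nothing more can be done
```

I lifted the jammed bottle out of the chute along its 10° axis, turned it upright and set it standing in the middle-sized tray. I then opened the fingers and backed the arm away. The job was handed in at about 9.5 s of the 32 s allowed; it gives no verdict, so these are my own last checks:

- **Bottle:** it stands at about (0.489, 0.274), within about 5 mm of the tray's middle at (0.493, 0.277). Its cap top is at 0.109 m, which is right for the bottle standing on the tray floor. It touched the floor while still held, at TCP height 0.0544 m (0.0545 expected), with about 7 N at most.
- **Vials:** all three lie in a row at the end stop. The top of the uppermost one measured (0.551, 0.009, 0.070), which is about x = -45 mm, y = 0 in the chute's frame, against a target of -42 ± 12 mm.
- **Disagreements:** the two cameras differed by 3 to 4 mm in places, and my estimates of the chute's origin by up to about 10 mm along x. I used averages; the vial's x above carries that uncertainty. The TCP also settled 3 to 4 mm off the planned grip point and the opening read 34 to 35 mm on a 36 mm bottle, but the grip held.

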